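# Clamp a painted base with the thumbwheel

## Task

Lay the yellow-topped wooden base flat on the rail of the small bench clamp, lengthwise between the blue end stop and the orange sprung pad, and let go of it. Then roll the black thumbwheel with a fingertip on its exposed rim, top of the wheel towards the base, until the base is held against the stop and the orange pad is pushed about half-way into its jaw, and take your finger off. Press the soft-tyred wheel only lightly (under 15 N), never drive the pad fully in, do not push the jaw itself, and leave the green base, the paint pot and the brush where they are.

Things in the scene. Friction and masses are not known exactly. Their poses are not given: they have to be found in the camera images.
- yellow_base: Loose wooden base block, 44 (its x) x 30 (its y) x 12 mm (z), about 20 g, yellow upper face. Origin: centre of its underside. It starts flat on the cutting mat.
- green_base: Bystander: block of the same size and material with a green upper face, also on the mat. Origin: centre of its underside.
- paint_pot: Bystander: loose standing paint pot, 34 mm across, 45 mm high, white with a blue cap. Origin: centre of its underside.
- brush: Bystander: loose flat brush with a wooden handle, about 170 mm long, lying along its x.
- clamp: Bench clamp, fixed to the table. Origin on the table under the middle of its rail; z up; x runs along the rail from the end stop to the thumbwheel housing. Steel foot 190 x 70 x 8 mm (x -75 to 115). The aluminium rail is 20 mm wide, its top 24 mm above the table, so the base overhangs it 5 mm on either side. Grey wheel housing: x 48 to 112, 35 mm wide, top 48 mm above the table.
- rail_top (a point): Point on top of the rail, directly 24 mm above the clamp's origin, clamp axes: the height on which the base's underside lies.
- stop: Blue end stop, fixed on the rail but at a different place in each start. Origin on its gripping face (looking along the clamp's +x), on the rail's centre line, at table height; axes as the clamp's. Block 14 mm thick, 36 mm wide, from the rail top to 20 mm above it.
- jaw: Blue jaw block on the rail, 16 mm long, 34 mm wide, 20 mm above the rail, carrying the orange pad. Only the wheel may move it: stiff (about 6 N), stays where left. Origin: at the clamp's origin when fully open, as at the start; it moves along the clamp's -x (towards the stop) as it closes, by at most 34 mm. Its blue face is 28 mm to +x of this origin. The robot must not push it.
- pad_face (a point): Centre of the orange sprung pad's face (26 mm wide, 12 mm high), 8 mm above the rail. Free, it stands 14 mm to +x of the jaw's origin; so the opening from stop to pad is 52 to 60 mm at the start.
- pad (a joint): How far the orange pad is pushed into the jaw, in m: 0 free, 0.008 fully in; about 0.004 is wanted. Spring of 1.2 N per mm. The thumbwheel takes about 2.5 N along its rim to turn, and 0.5 N more for each mm that the pad is in, so a press of 6 to 10 N, by the friction; lighter, the finger slips, and some 2 to 6 mm of a stroke may be lost. The wheel's soft ribbed tyre sinks about 2.5 mm under a press of 6 N and 4 mm under 10 N; over 15 N is too much.
- wheel_slot (a point): Point in the plane of the housing's top, straight above the axle of the black thumbwheel (44 mm across, 12 mm wide, axle along the clamp's y). Its rim shows through a slot and stands 6 to 14 mm above this point, differing each start: find it by touch or sight. Rim drawn along the clamp's -x closes the jaw, 0.4 mm per mm of rim; to +x opens it. A stroke is about a fingertip long; lift, go back, repeat.
Not all that is in view belongs to the job. What is shaped like the yellow_base but purple is not meant. What is shaped like the clamp but pink is not meant.

How it is judged:
By the outcome, as a careful person would: the job done as asked, in the order asked, and still so for the second after the job is handed in, with the robot touching nothing.
It also fails if it takes over 64 s, if anything falls off the work surface, if the arm or the gripper's body presses on something with over 40 N, if the wrist force passes 120 N, or if a joint passes its speed limit or range.

## Robot

A 6-joint arm with a two-finger parallel gripper is mounted at the origin on the work surface. World frame = base frame: x ahead of the robot, y to its left, z up, the work surface at z = 0. Lengths are in mm, angles in rad, forces in N, time in s.
With the tool pointing down it reaches from about 325 to 875 mm from the base axis. Payload 4.4 kg.
Tool frame: the origin (TCP) lies on the centre line of the jaws, within the pads' length; the fingertips stand ahead of it and the grasp point (between the pads) lies 6 mm ahead of it (ctrl.tcp_to_tips is the z of the fingertips in the tool frame, in mm); z points along the fingers, y is the direction in which the jaws open and shut (so a half turn about z gives the same grasp; the last joint's range is limited). The gripper opens to 85 mm and grips with 20 to 120 N. Pads are 22 mm wide; open, the fingers measure 114 mm over their backs; the gripper's body (76 mm by 85 mm) begins 54 mm behind the grasp point. The pads swing forward as they close: fully open they stand 13 mm farther back than shut.
Start: joints at [1.038, 0.207, 1.542, -0, 1.393, -0.15], TCP at [214.25, 533.596, 256.282] pointing down, gripper open.
Joint ranges: [-2.73, 2.73], [-0.86, 2.22], [0.23, 2.46], [-1.11, 4.25], [0.08, 2.63], [-2.82, 2.82]. Speed limits (rad/s): [2.79, 2.79, 3.14, 3.14, 3.14, 3.14].

## Interface

Orientations are given as a 3x3 rotation matrix whose columns are the frame's x, y, z axes.
In Python, from plant import ctrl, sensors, optics gives the robot as it stands. Calls block until the motion is done:
- ctrl.move_ptp(position, orientation): joint-space move of the TCP to a pose.
- ctrl.move_l(position, rot=None, vel=150, threshold=None): straight line of the TCP; rot=None keeps the orientation; vel is the mean speed in mm/s. With threshold (N) it stops when the force on the tool has changed by that much, and returns True; else False.
- ctrl.set_joints(angles): joint-space move.
- ctrl.gripper_to(opening, force=None): finger opening in mm; force is the grip in N (None keeps the last); returns when the fingers have stopped.
- ctrl.hold(seconds).
- ctrl.solve_ik(position, orientation): joint angles nearest the present ones, or None.
- sensors.read_state(): the state.
- optics.grab_frame(name): name is "scene" or "top" or "wrist"; returns (picture, depth): 400x640x3 uint8, red, green, blue; 400x640 float32, mm along the optical axis (not along the pixel's ray), 0 where there is no reading.
- optics.camera_params(name): a dict with "mtx" (3x3 intrinsics, pixels), "k1" (the pictures are not rectified: a ray, as slopes to the right and down, at radius r is drawn at 1 + k1 r^2 times it, then the intrinsics apply), "R" (3x3) and "t" (3): a world point X has camera coordinates R X + t; the wrist camera has in their place "T_tool_cam" (4x4, takes a point from camera to tool coordinates, whose origin is the TCP and whose axes are the flange's). Camera axes: x right, y down, z forward; pixel columns grow to the right and rows downward; lengths in mm; the calibration is good to about 2 mm. A picture is of the moment at which its call begins: read the wrist's pose just before it. camera_params takes no time and is no camera call.
A pose or a line that the arm cannot do raises ctrl.MotionError and nothing moves.
- ctrl.finish_job(): hands the job in, once; it reports no verdict.
The state is a dict: "t": time; "q": joint angles; "qvel": joint speeds; "tau": joint torques, N m; "eef_pos": TCP position; "eef_rot": TCP orientation; "force": force on the tool from outside, world axes, zero at the start; "wrist_torque": the same for the moment, N m; "grip_width": finger opening in mm.
Only numpy, scipy, OpenCV 4.12 (cv2) and the standard library are available. Lean on these libraries where they do the work, as an engineer would, in place of code of your own. Each camera call takes 0.05 s, during which the arm holds its last target.

## Working session

There is one attempt and no reset: what is moved stays moved. The work goes in short steps, each a Python script; the robot and the scene stay as the last script left them, time stands still between calls to the robot, and variables do not carry over. Pictures are saved under pics/ and viewed, and the job is handed in when it is done.

```bash
ls; mkdir -p pics
cat > h.py <<'E'
import numpy as np, cv2
from plant import ctrl, sensors, optics
def grab(name,save=None):
    s=sensors.read_state(); im,d=optics.grab_frame(name); p=optics.camera_params(name)
    if save:
        cv2.imwrite(f'pics/{save}.png',im[:,:,::-1]); np.savez(f'pics/{save}.npz',im=im,d=d,pos=s['eef_pos'],rot=s['eef_rot'],name=name)
    return im,d,s
def world(name,uv,d,pos=None,rot=None):
    """uv Nx2, d N depths -> world Nx3"""
    p=optics.camera_params(name); K=np.array(p['mtx']); uv=np.atleast_2d(np.array(uv,float)); d=np.atleast_1d(np.array(d,float))
    x=cv2.undistortPoints(uv[:,None,:],K,np.array([p['k1'],0,0,0,0.])).reshape(-1,2)
    c=np.c_[x*d[:,None],d]
    if name=='wrist':
        T=np.array(p['T_tool_cam']); c=c@T[:3,:3].T+T[:3,3]
        return c@np.array(rot).T+np.array(pos)
    R=np.array(p['R']);t=np.array(p['t']).ravel()
    return (c-t)@R
def cloud(f):
    z=np.load(f'pics/{f}.npz'); im,d=z['im'],z['d']; v,u=np.mgrid[:400,:640]
    W=world(str(z['name']),np.c_[u.ravel(),v.ravel()],d.ravel(),z['pos'],z['rot']).reshape(400,640,3)
    W[d==0]=np.nan
    return im,d,W
E
python3 - <<'E'
from h import *
for n in ['scene','top']:
    grab(n,n+'0')
s=sensors.read_state(); print(s); print(ctrl.tcp_to_tips); print(optics.camera_params('top'),optics.camera_params('wrist'))
E
```

```text
pics
{'t': 0.1, 'q': array([ 1.03849739e+00,  2.07388370e-01,  1.54284722e+00, -2.70732786e-06,
        1.39350986e+00, -1.50530193e-01]), 'qvel': array([-0.00020679, -0.00135416, -0.00608933, -0.0003019 ,  0.00126868,
       -0.0017505 ]), 'tau': array([-1.22065203e-04, -3.84092331e+01, -2.92546713e+01, -1.74673337e-04,
        4.95080865e-03, -1.39389923e-05]), 'eef_pos': array([213.91668171, 533.02594178, 255.19426551]), 'eef_rot': array([[-9.28007124e-01,  3.72560853e-01, -1.09028093e-03],
       [ 3.72562311e-01,  9.28005323e-01, -1.85629268e-03],
       [ 3.20204520e-04, -2.12885041e-03, -9.99997683e-01]]), 'force': array([ 0.03481926, -0.10088089, -0.38277394]), 'wrist_torque': array([-0.04274284, -0.07136263,  0.01943946]), 'grip_width': 85.70081704647042}
25.0
{'mtx': array([[399.54514206,   0.        , 318.21763404],
       [  0.        , 399.54514206, 196.77505823],
       [  0.        ,   0.        ,   1.        ]]), 'k1': -0.015356574860263645, 'R': array([[ 0.01593027, -0.99983647,  0.00855954],
       [-0.98152986, -0.01726969, -0.19052791],
       [ 0.19064457, -0.00536628, -0.98164446]]), 't': array([ 66.62095385, 559.30098938, 730.25281107])} {'mtx': array([[336.16304384,   0.        , 323.38390419],
       [  0.        , 336.16304384, 197.28387863],
       [  0.        ,   0.        ,   1.        ]]), 'k1': -0.04647458085882464, 'T_tool_cam': array([[-4.49410799e-04, -9.50339938e-01, -3.11213433e-01,
         8.05954528e+01],
       [ 9.99999897e-01, -4.08121736e-04, -1.97794698e-04,
        -2.51804352e-02],
       [ 6.09592341e-05, -3.11213489e-01,  9.50340023e-01,
        -1.17559436e+02],
       [ 0.00000000e+00,  0.00000000e+00,  0.00000000e+00,
         1.00000000e+00]])}
```

View pics/top0.png

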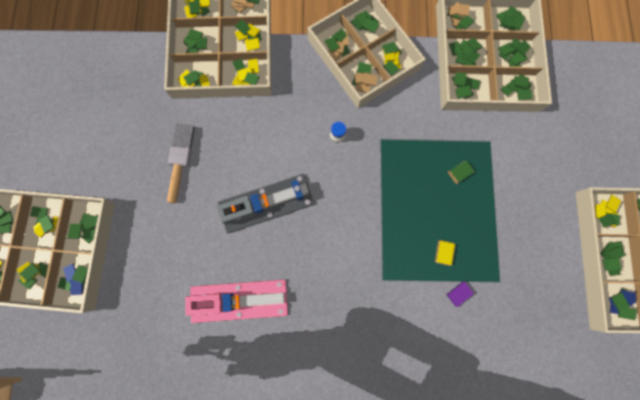

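View pics/scene0.png

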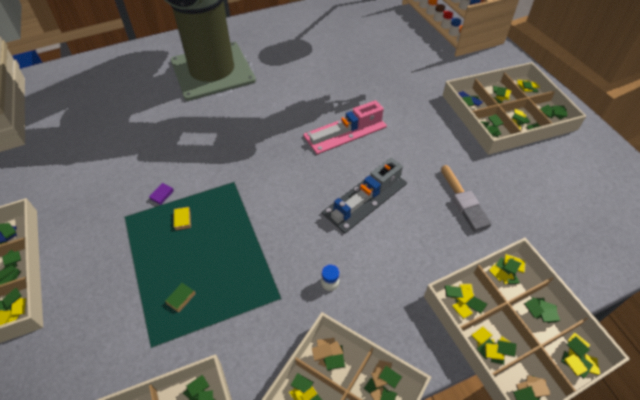

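Candidates in the top view:
- Yellow block on the mat at (445,253), which is the one I want.
- Green block at (461,172) and purple block at (461,294), both not meant.
- Yellow chips in the trays, also not meant.
- Grey clamp at (265,203), which I want, and the pink clamp at (237,300), which I don't.

Next I'll check the choice in a close crop and measure.

Run:
```python
from h import *
im,d,W=cloud('top0')
a=cv2.resize(im[165:240,210:325],None,fx=5,fy=5,interpolation=cv2.INTER_CUBIC)
b=cv2.resize(im[235:310,430:480],None,fx=4,fy=5,interpolation=cv2.INTER_CUBIC)
cv2.imwrite('pics/crop0.png',np.hstack([a,b])[:,:,::-1])
hsv=cv2.cvtColor(im,cv2.COLOR_RGB2HSV)
def rep(nm,m):
    v,u=np.nonzero(m); P=W[v,u]; 
    print(nm,len(v),'px',u.mean(),v.mean(),'W',np.nanmedian(P,0),cv2.minAreaRect(P[:,:2].astype(np.float32)))
H,S,V=cv2.split(hsv); box=np.zeros(H.shape,bool); box[235:275,430:465]=1
rep('yellow',box&(H>20)&(H<35)&(S>150)&(V>120))
box[:]=0; box[170:235,210:325]=1
m=box&(H>100)&(H<125)&(S>120)
n,l,st,c=cv2.connectedComponentsWithStats(m.astype(np.uint8))
for i in range(1,n):
    if st[i,4]>15: rep('blue%d'%i,l==i)
rep('orange',box&((H<15))&(S>150)&(V>120))
for u,v in [(225,207),(235,207),(245,206),(252,207),(285,195),(310,200),(265,225)]: print(u,v,W[v,u])
```

```text
yellow 358 px 445.195530726257 252.39664804469274 W [ 456.75815231 -182.72673245   11.81116768] ((456.77813720703125, -185.8902130126953), (35.00236129760742, 46.92855453491211), 77.24240112304688)
blue1 28 px 294.5 182.89285714285714 W [587.63242882 124.72224635  43.44901585] ((588.3848876953125, 123.57413482666016), (8.812666893005371, 12.762449264526367), 12.892913818359375)
blue2 42 px 299.0238095238095 194.92857142857142 W [563.1391088  114.28065078  42.76017548] ((564.6121215820312, 114.62345886230469), (11.371378898620605, 11.182026863098145), 18.644685745239258)
blue3 140 px 255.92142857142858 203.28571428571428 W [545.18294541 199.08606708  43.54939553] ((546.0449829101562, 201.70066833496094), (32.856719970703125, 18.674808502197266), 21.143190383911133)
orange 52 px 255.17307692307693 202.23076923076923 W [548.66495281 184.2407446   38.17965763] ((548.432373046875, 213.0191650390625), (29.10480499267578, 70.80546569824219), 13.161127090454102)
225 207 [535.61011048 258.78661292  47.34776118]
235 207 [534.89850816 237.82605416  53.78384157]
245 206 [539.0072431  220.37680785  43.05951751]
252 207 [540.42150482 209.56915313  23.80140397]
285 195 [566.06329134 143.43900134  25.32988065]
310 200 [560.00025895  92.67996766   7.07231595]
265 225 [507.57911901 185.27860851  -3.92749791]
```

View pics/crop0.png

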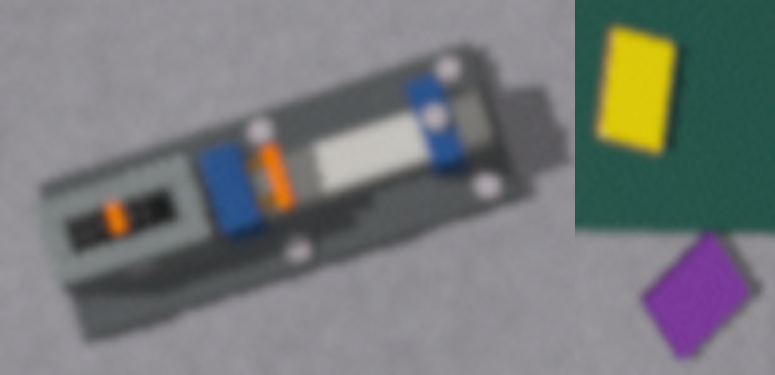

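The crop shows the yellow base at top pixel (445,253), with the purple decoy apart from it. In the grey clamp the stop is at about (297,189), the orange pad at (265,200) and the wheel slot at about (228,208). I'll move over the yellow base for a close view.

```bash
cat >> h.py <<'E'
def down(deg):
    a=np.radians(deg); x=np.array([np.cos(a),np.sin(a),0]); z=np.array([0,0,-1.]); return np.c_[x,np.cross(z,x),z]
E
python3 - <<'E'
from h import *
ctrl.move_ptp([457,-184,145],down(167)); 
im,d,s=grab('wrist','w1'); print(s['t'],s['eef_pos'],s['q'],s['force'])
im,d,W=cloud('w1')
hsv=cv2.cvtColor(im,cv2.COLOR_RGB2HSV);H,S,V=cv2.split(hsv)
m=(H>20)&(H<35)&(S>130)&(V>90)
n,l,st,c=cv2.connectedComponentsWithStats(m.astype(np.uint8))
for i in range(1,n):
    if st[i,4]>300:
        v,u=np.nonzero(l==i);P=W[v,u];z=np.nanmedian(P[:,2]);ok=abs(P[:,2]-z)<4
        print(c[i],st[i],z,cv2.minAreaRect(P[ok][:,:2].astype(np.float32)))
E
```

```text
2.8 [ 457.34924431 -183.44845023  145.1281333 ] [-5.57427238e-01  1.58199206e-01  1.84763824e+00  2.35175314e-04
  1.13550041e+00 -1.90242001e+00] [ 0.24450672  0.11419768 -0.07191115]
[324.30366748 192.96528117] [ 305  166   39   55 2045] 11.948021973508162 ((456.69403076171875, -182.45440673828125), (29.343650817871094, 44.62148666381836), 78.20540618896484)
[  8.02443281 370.06806283] [  0 351  24  40 573] 26.299899127802036 ((556.6414184570312, -518.37548828125), (18.91024398803711, 50.261573791503906), 45.60511779785156)
```

View pics/w1.png

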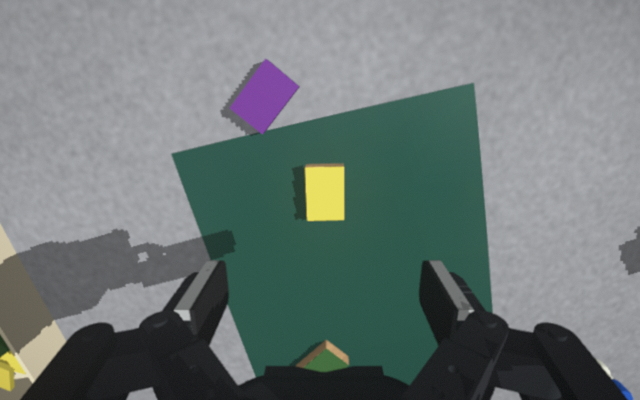

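The wrist view shows the yellow base at (324,193), centred at world (456.7, -182.5) with heading 168.2°. The purple decoy is at (264,97). Grasping now.

Run:
```python
from h import *
R=down(168.2)
ctrl.gripper_to(48)
ctrl.move_ptp([456.7,-182.5,60],R)
r=ctrl.move_l([456.7,-182.5,26],R,vel=80,threshold=6); print('touch',r)
ctrl.gripper_to(20,25)
s=sensors.read_state(); print(s['t'],s['grip_width'],s['eef_pos'],s['force'])
ctrl.move_l([456.7,-182.5,90],R,vel=150)
s=sensors.read_state(); print(s['t'],s['grip_width'],s['force'])
# move over clamp
ctrl.move_ptp([553,180,170],down(110.5))
im,d,s=grab('wrist','w2'); print(s['t'],s['eef_pos'],s['q'],s['force'],s['grip_width'])
```

```text
touch False
4.6083 29.41936235947072 [ 457.42588076 -182.93040524   26.75705405] [ 0.19207551 -0.72601533  1.57102176]
5.1833 29.556295541600544 [ 0.23531369 -0.94887647  0.00205465]
6.7083 [552.55743682 179.27373327 168.97473762] [ 1.64988500e-01  3.04256286e-01  1.60996530e+00 -4.13354719e-04
  1.22927700e+00 -1.92376691e-01] [-0.2875376   0.49998095 -0.47632557] 29.40509683679966
```

View pics/w2.png

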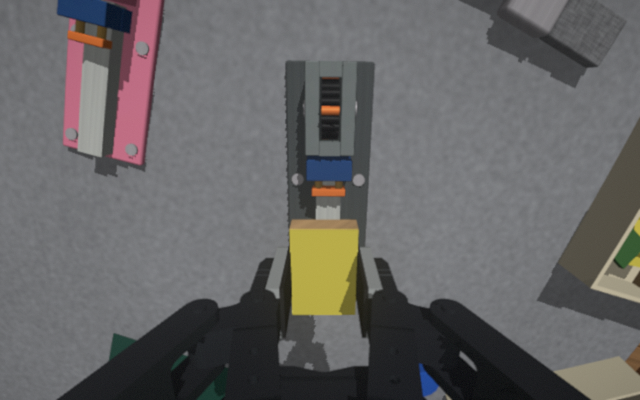

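The held base is square in the gripper. The jaw is at (330,168), the pad at (328,191) and the wheel at (331,108), but the base hides the stop. I'll back off along the clamp's -x so the stop comes into view.

Run:
```python
from h import *
ctrl.move_l([598,62,150],down(110.5),vel=200)
ctrl.hold(0.2)
im,d,s=grab('wrist','w3'); print(s['t'],s['eef_pos'],s['force'],s['grip_width'])
```

```text
7.75 [597.72260942  63.2271121  150.27244312] [ 0.20316469 -0.18870446 -0.27103825] 28.85714928566426
```

View pics/w3.png

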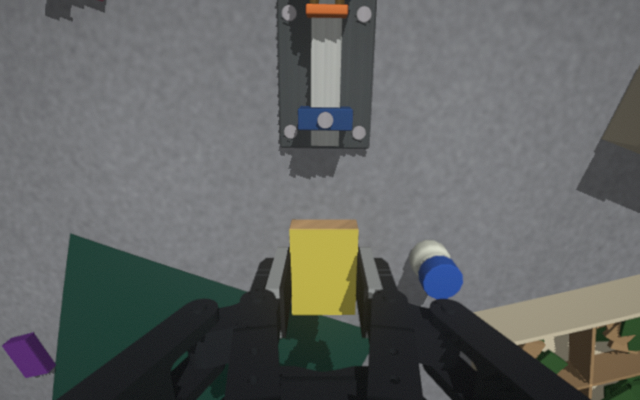

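Run:
```python
from h import *
def seg(f,box,lo,hi,smin,zr,vmin=40):
    im,d,W=cloud(f);H,S,V=cv2.split(cv2.cvtColor(im,cv2.COLOR_RGB2HSV))
    m=np.zeros(H.shape,bool);u0,v0,u1,v1=box;m[v0:v1,u0:u1]=1
    m&=(H>=lo)&(H<=hi)&(S>=smin)&(V>=vmin)&(W[...,2]>zr[0])&(W[...,2]<zr[1])
    P=W[m]; return P
st=seg('w3',(290,95,360,140),100,130,100,(38,50)); r=cv2.minAreaRect(st[:,:2].astype(np.float32)); print('stop',len(st),r,np.median(st[:,2]))
jw=seg('w2',(300,150,360,185),100,130,100,(38,50)); print('jaw',len(jw),cv2.minAreaRect(jw[:,:2].astype(np.float32)),np.median(jw[:,2]))
pd2=seg('w2',(305,180,355,200),3,20,150,(25,45)); print('pad2',len(pd2),cv2.minAreaRect(pd2[:,:2].astype(np.float32)),np.median(pd2[:,2]))
pd3=seg('w3',(300,0,355,22),3,20,150,(25,45)); print('pad3',len(pd3),cv2.minAreaRect(pd3[:,:2].astype(np.float32)),np.median(pd3[:,2]))
wm=seg('w2',(315,70,345,145),3,20,150,(40,75)); print('wmark',len(wm),wm.mean(0))
# wheel rim + housing
im,d,W=cloud('w2')
m=np.zeros((400,640),bool);m[60:160,295:365]=1
h=m&(abs(W[...,2]-48)<3); P=W[h]; print('housing',h.sum(),cv2.minAreaRect(P[:,:2].astype(np.float32)),np.median(P[:,2]))
for v in range(66,150,4): print(v,W[v,331].round(1),W[v,313].round(1),im[v,331])
# foot edges w3
im,d,W=cloud('w3')
m=np.zeros((400,640),bool);m[:,270:385]=1
rail=m&(abs(W[...,2]-24)<2.5); P=W[rail]; print('rail',rail.sum(),cv2.minAreaRect(P[:,:2].astype(np.float32)))
foot=m&(abs(W[...,2]-8)<2.5); P=W[foot]; print('foot',foot.sum(),cv2.minAreaRect(P[:,:2].astype(np.float32)))
```

```text
stop 950 ((576.8499145507812, 120.18815612792969), (35.45341491699219, 14.053040504455566), 19.846172332763672) 43.87365906916738
jaw 992 ((547.6764526367188, 200.95394897460938), (33.70071792602539, 15.783761978149414), 19.98749351501465) 43.88887881883874
pad2 285 ((553.9696655273438, 183.1640625), (25.15025520324707, 5.772352695465088), 19.837499618530273) 37.62593915686807
pad3 541 ((554.1287231445312, 183.433837890625), (25.529150009155273, 7.451214790344238), 18.969533920288086) 37.68266294359077
wmark 169 [532.83344884 242.68671752  55.51140938]
housing 3658 ((533.25, 242.1314697265625), (34.958885192871094, 64.22440338134766), 19.594446182250977) 47.93931780288349
66 [523.6 269.1  48.3] [512.4 264.9  48.1] [104 109 109]
70 [524.5 266.7  48.7] [513.2 262.5  48.4] [106 111 112]
74 [525.4 264.3  49. ] [514.1 260.1  48.8] [105 111 111]
78 [526.4 262.2  41.3] [515.  257.7  47.5] [75 47 35]
82 [527.3 259.6  45.8] [515.9 255.3  48.1] [32 32 34]
86 [528.1 257.1  47.9] [516.7 252.9  47.8] [47 47 48]
90 [529.  254.7  52.8] [517.6 250.4  46.5] [44 44 43]
94 [529.9 252.3  52.6] [518.5 24
[... 269 characters left out ...]
] [523.1 235.4  48.4] [94 53 32]
118 [535.4 237.8  55.4] [524.  232.8  47.3] [54 54 55]
122 [536.3 235.3  55.6] [524.9 230.3  48. ] [28 27 29]
126 [537.4 232.5  52.7] [525.9 227.6  47.3] [42 42 43]
130 [538.4 230.   52.6] [526.8 225.1  48.5] [26 26 28]
134 [539.6 227.   49. ] [527.8 222.5  48.1] [28 26 27]
138 [541.1 223.4  40.9] [528.7 219.8  48. ] [30 30 30]
142 [541.7 221.6  47.7] [529.7 217.1  47.6] [101 105 105]
146 [542.7 218.9  47.9] [530.7 214.4  47.6] [103 109 108]
rail 3165 ((565.881103515625, 144.5643310546875), (33.60042953491211, 95.70931243896484), 27.77964973449707)
foot 8801 ((567.8090209960938, 145.30203247070312), (70.48400115966797, 104.53882598876953), 20.027681350708008)
```

Run:
```python
from h import *
for f in ['w2','w3']:
    im,d,W=cloud(f);z=np.load(f'pics/{f}.npz');H,S,V=cv2.split(cv2.cvtColor(im,cv2.COLOR_RGB2HSV))
    m=(H>20)&(H<35)&(S>130)&(V>90);m[:200]=0;m[:,:280]=0;m[:,370:]=0;m[330:]=0
    T=(W[m]-z['pos'])@z['rot']; zz=np.median(T[:,2]);T=T[abs(T[:,2]-zz)<3]
    print(f,len(T),zz,cv2.minAreaRect(T[:,:2].astype(np.float32)))
```

```text
w2 0 nan ((0.0, 0.0), (0.0, 0.0), 0.0)
w3 0 nan ((0.0, 0.0), (0.0, 0.0), 0.0)
```

Run:
```python
from h import *
p=optics.camera_params('wrist');K=np.array(p['mtx']);T=np.array(p['T_tool_cam'])
for f in ['w2','w3']:
    z=np.load(f'pics/{f}.npz');im=z['im'];d=z['d'];H,S,V=cv2.split(cv2.cvtColor(im,cv2.COLOR_RGB2HSV))
    m=(H>20)&(H<35)&(S>130)&(V>90);m[:200]=0;m[:,:280]=0;m[:,370:]=0;m[330:]=0
    v,u=np.nonzero(m);print(len(v),np.median(d[m]),u.min(),u.max(),v.min(),v.max())
    x=cv2.undistortPoints(np.c_[u,v].astype(float)[:,None],K,np.array([p['k1'],0,0,0,0.])).reshape(-1,2)
    r=np.c_[x,np.ones(len(x))]@T[:3,:3].T; s=(14.76-T[2,3])/r[:,2]; P=T[:3,3]+r*s[:,None]
    print(cv2.minAreaRect(P[:,:2].astype(np.float32)))
```

```text
5636 150.00015 289 357 229 314
((1.0035362243652344, -0.6465015411376953), (29.822738647460938, 43.53064727783203), 89.95296478271484)
5623 150.01642 289 357 229 314
((0.9877300262451172, -0.6844673156738281), (43.62700271606445, 29.81414794921875), 0.19900867342948914)
```

```bash
cat >> h.py <<'E'
HD=109.8; UX=np.array([np.cos(np.radians(HD)),np.sin(np.radians(HD)),0]); UY=np.array([-UX[1],UX[0],0]); O=np.array([560.1,167.0,0])
def cl(x,y,z): return O+x*UX+y*UY+np.array([0,0,z])
E
python3 - <<'E'
from h import *
R=down(HD); c=cl(-14.7,0,0)-R@np.array([1.0,-0.65,0])
ctrl.move_ptp(c+[0,0,85],R)
s=sensors.read_state(); e=c+[0,0,85]-s['eef_pos']; print('err',e,s['force'])
e[2]=0
r=ctrl.move_l(c+e*.8+[0,0,49.8],R,vel=40,threshold=3)
s=sensors.read_state(); print(r,s['t'],s['eef_pos']-c,s['force'])
grab('wrist','w4')
E
```

```text
err [ 0.61724562 -0.97026291  0.5004612 ] [ 0.76855801 -0.18902462  0.49990023]
True 9.1333 [-0.20732505 -0.93907159 50.77733379] [-1.11844818 -0.11482635  3.59033343]
```

View pics/w4.png

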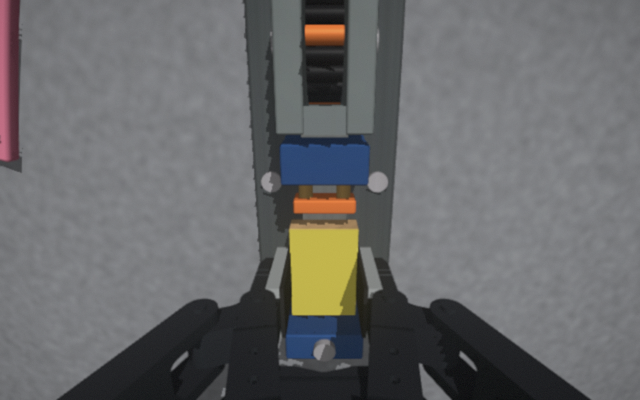

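The base is on the rail between the stop (325,335) and the pad (325,205). It touched at the expected height, with free gaps on both sides. I'll release it, lift, close the fingers and check.

Run:
```python
from h import *
R=down(HD)
ctrl.gripper_to(46)
s=sensors.read_state(); p=np.array(s['eef_pos'])
ctrl.move_l([p[0],p[1],120],R,vel=120)
ctrl.gripper_to(0,40)
s=sensors.read_state(); print(s['t'],s['eef_pos'],s['grip_width'],s['force'])
ctrl.move_ptp(cl(20,0,140),R)
ctrl.hold(.2)
im,d,s=grab('wrist','w5'); print(s['t'])
im,d,W=cloud('w5')
P=((W-O)@np.c_[UX,UY,[0,0,1]])
for v in range(60,200,5): print(v,P[v,322].round(1))
```

```text
10.725 [564.31515947 151.28504937 119.75105552] -0.13107962946483176 [-0.14271026  0.2430269   0.27979906]
11.2167
60 [118.9   2.2  -1. ]
65 [115.4   2.2   0.4]
70 [109.8   1.9  47. ]
75 [107.    1.9  48.3]
80 [104.2   1.9  46.1]
85 [101.4   2.   36.1]
90 [98.5  2.  42.8]
95 [95.6  1.9 47.1]
100 [92.8  1.9 51.1]
105 [90.1  1.9 53.1]
110 [87.3  1.9 53.9]
115 [84.5  1.9 54.9]
120 [81.5  1.9 54.1]
125 [78.8  1.9 55.8]
130 [nan nan nan]
135 [73.   1.9 56.4]
140 [69.6  2.  54. ]
145 [66.3  2.  52. ]
150 [62.4  2.  47.5]
155 [57.6  2.1 39.1]
160 [56.1  2.  47.7]
165 [52.8  2.  47.5]
170 [49.7  2.  48.2]
175 [44.1  2.1 38.9]
180 [41.9  2.1 43.7]
185 [38.5  2.1 43.8]
190 [35.3  2.1 44.4]
195 [31.3  2.1 43. ]
```

View pics/w5.png

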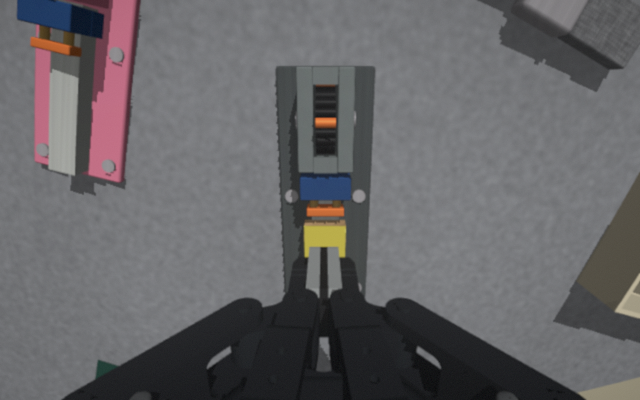

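The base lies in place, the wheel top is at about x=80, and the rim is at about z=56. I'll make the first stroke in short segments, watching the force.

```bash
cat >> h.py <<'E'
def stroke(x0,x1,F=8.0,zs=88,seg=6,vel=25):
    R=down(HD); off=np.zeros(3)
    ctrl.move_l(cl(x0,0,zs),R,vel=80); ctrl.hold(.15)
    s=sensors.read_state(); f0=np.array(s['force']); off=cl(x0,0,zs)-s['eef_pos']; 
    r=ctrl.move_l(cl(x0,0,76),R,vel=12,threshold=2.0)
    s=sensors.read_state(); z=s['eef_pos'][2]; f=np.array(s['force'])-f0
    print('touch',r,'z',z.round(2),'F',f.round(2),'off',off.round(2))
    if not r: return
    zc=z+off[2]+ -(F-f[2])/2.5   # commanded
    ctrl.move_l(cl(x0,0,zc),R,vel=10,threshold=9); ctrl.hold(.1)
    x=x0
    while True:
        s=sensors.read_state(); f=np.array(s['force'])-f0; p=s['eef_pos']-O
        print('x %.1f (at %.1f) z %.2f  Fx %.2f Fy %.2f Fz %.2f'%(x,p@UX,p[2],f@UX,f@UY,f[2]))
        if x<=x1+.01: break
        if f[2]>13: zc+=1.5
        else: zc-=np.clip((F-f[2])/2.5*.6,-1,1)
        x=max(x1,x-seg)
        ctrl.move_l(cl(x,0,zc),R,vel=vel)
    ctrl.move_l(cl(x,0,zs),R,vel=60)
    return sensors.read_state()['t']
E
python3 - <<'E'
from h import *
R=down(HD)
ctrl.move_ptp(cl(89,0,95),R)
print(stroke(89,71))
E
```

```text
touch True z 79.16 F [0.68 0.09 3.39] off [-0.71  0.51 -0.54]
x 89.0 (at 88.9) z 77.57  Fx -0.33 Fy 2.11 Fz 6.81
x 83.0 (at 83.9) z 77.72  Fx 2.11 Fy 3.40 Fz 9.32
x 77.0 (at 77.6) z 78.03  Fx 1.68 Fy 2.22 Fz 9.68
x 71.0 (at 71.3) z 78.11  Fx 2.15 Fy 1.09 Fz 7.64
14.7667
```

```bash
cat >> h.py <<'E'
def meas(f):
    im,d,W=cloud(f);P=(W-O)@np.c_[UX,UY,[0,0,1]];H,S,V=cv2.split(cv2.cvtColor(im,cv2.COLOR_RGB2HSV))
    def ext(nm,lo,hi,sm,xr,zr,w=8):
        m=(H>=lo)&(H<=hi)&(S>=sm)&(V>40)&(P[...,0]>xr[0])&(P[...,0]<xr[1])&(abs(P[...,1])<w)&(P[...,2]>zr[0])&(P[...,2]<zr[1])
        q=P[m]
        if len(q)>10: print(nm,len(q),'x %.1f..%.1f z %.1f'%(*np.percentile(q[:,0],[1,99]),np.median(q[:,2])))
        else: print(nm,'none')
    ext('stop',100,130,100,(-65,-35),(40,48),18); ext('yellow',20,35,120,(-60,40),(33,39)); ext('pad',3,19,150,(-20,24),(33,42)); ext('jaw',100,130,100,(-20,50),(41,48)); ext('mark',3,20,150,(55,105),(46,62))
E
python3 - <<'E'
from h import *
meas('w5')
ctrl.move_l(cl(73,0,120),down(HD),vel=150); ctrl.hold(.1)
grab('wrist','w6'); meas('w6'); print(sensors.read_state()['t'])
E
```

```text
stop none
yellow 472 x -9.8..6.2 z 36.0
pad 207 x 14.7..20.2 z 37.7
jaw 555 x 28.7..44.0 z 43.9
mark 218 x 77.4..83.3 z 55.6
stop 89 x -45.2..-41.5 z 42.6
yellow 173 x -37.9..-20.7 z 35.9
pad none
jaw none
mark 298 x 63.6..95.9 z 50.2
15.2833
```

View pics/w6.png

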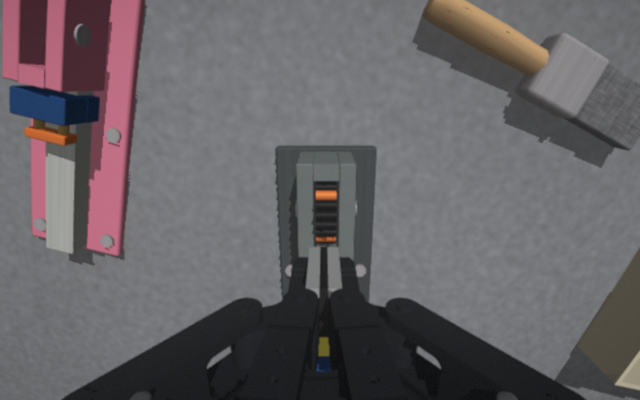

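The gripper hides the jaw from here, so I'll look from further back.

```bash
cat >> h.py <<'E'
def look(f,x=0):
    ctrl.move_l(cl(x,0,130),down(HD),vel=250); ctrl.hold(.15); grab('wrist',f); meas(f); print('t',sensors.read_state()['t'])
E
python3 - <<'E'
from h import *
look('w7')
E
```

```text
stop none
yellow 944 x -22.8..6.0 z 36.0
pad 248 x 5.7..13.0 z 37.7
jaw 646 x 21.4..36.6 z 44.0
mark 374 x 63.4..96.2 z 50.3
t 15.925
```

View pics/w7.png

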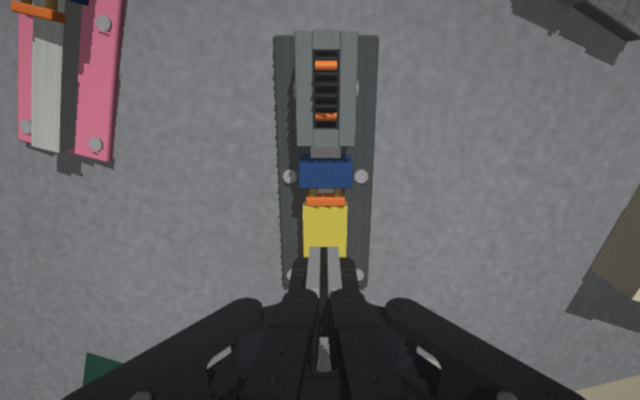

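The jaw has moved 7.3 mm, and the pad is just reaching the base (pad at (325,201), base edge at (325,208)). About 9.3 mm more is needed, so I'll make another full stroke and then look.

Run:
```python
from h import *
R=down(HD)
ctrl.move_l(cl(60,0,130),R,vel=250)
ctrl.move_l(cl(89,0,100),R,vel=150)
print(stroke(89,72))
ctrl.move_l(cl(60,0,120),R,vel=150)
look('w8')
```

```text
touch True z 78.98 F [-0.06 -0.81  2.32] off [-0.39  0.19 -0.3 ]
x 89.0 (at 88.8) z 77.30  Fx -1.75 Fy 2.24 Fz 6.64
x 83.0 (at 84.0) z 77.31  Fx 2.53 Fy 3.54 Fz 8.66
x 77.0 (at 77.7) z 77.62  Fx 1.56 Fy 3.25 Fz 9.16
x 72.0 (at 72.7) z 77.42  Fx 0.84 Fy 1.84 Fz 7.43
19.8583
stop none
yellow 751 x -22.9..1.4 z 36.0
pad 246 x 1.3..7.5 z 37.6
jaw 603 x 14.9..29.9 z 43.9
mark 259 x 77.1..82.9 z 55.6
t 20.825
```

View pics/w8.png

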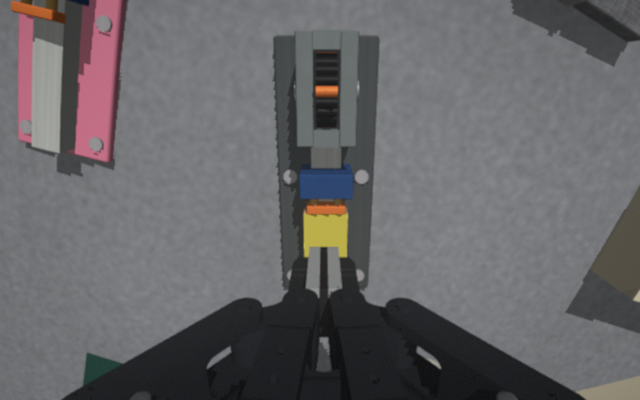

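The base is now against the stop (its edge reads 1.4, with 1.3 expected), and the pad is about 1 mm in. I need about 3 mm more of jaw travel, which is roughly 8 mm of rim.

Run:
```python
from h import *
R=down(HD)
ctrl.move_l(cl(60,0,130),R,vel=250)
ctrl.move_l(cl(85,0,100),R,vel=150)
print(stroke(85,77,F=9,seg=4))
ctrl.move_l(cl(60,0,120),R,vel=150)
look('w9',-30)
```

```text
touch True z 79.39 F [ 0.42 -0.57  3.64] off [-0.39  0.18 -0.33]
x 85.0 (at 85.0) z 77.79  Fx -0.40 Fy 2.44 Fz 7.03
x 81.0 (at 82.1) z 77.67  Fx 3.45 Fy 2.72 Fz 9.03
x 77.0 (at 78.3) z 77.80  Fx 3.65 Fy 3.38 Fz 9.60
24.1917
stop 688 x -56.0..-42.5 z 43.8
yellow 1495 x -42.0..0.5 z 36.0
pad 250 x 1.5..7.1 z 37.7
jaw 694 x 12.5..27.5 z 44.0
mark 293 x 71.5..77.4 z 54.8
t 25.2917
```

View pics/w9.png

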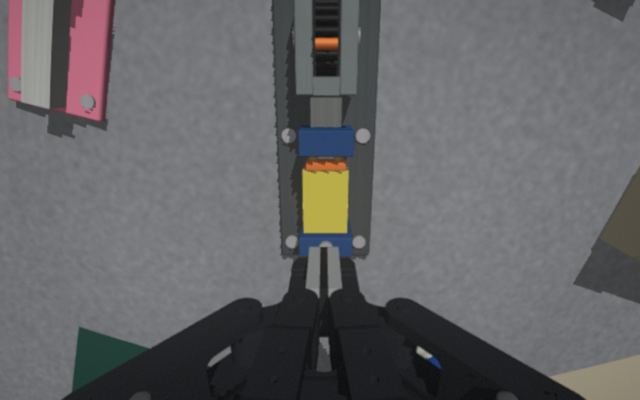

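The base is flush with the stop (325,238). Three estimates put the pad 3.0 to 3.5 mm in, so one small nudge more.

Run:
```python
from h import *
R=down(HD)
ctrl.move_l(cl(60,0,130),R,vel=250)
ctrl.move_l(cl(82,0,100),R,vel=150)
print(stroke(82,78.8,F=9,seg=4))
ctrl.move_l(cl(60,0,120),R,vel=150)
look('w10',-30); grab('top','top1'); grab('scene','scene1')
```

```text
touch True z 79.62 F [-0.39  0.52  3.29] off [-0.37  0.14 -0.34]
x 82.0 (at 82.0) z 78.10  Fx 1.35 Fy 2.06 Fz 8.06
x 78.8 (at 79.8) z 78.01  Fx 4.24 Fy 2.69 Fz 8.16
28.4167
stop 690 x -56.1..-42.6 z 43.7
yellow 1484 x -42.2..0.5 z 35.9
pad 251 x 1.5..7.1 z 37.8
jaw 691 x 11.8..26.9 z 43.9
mark 278 x 70.5..76.4 z 54.3
t 29.525
```

View pics/w10.png

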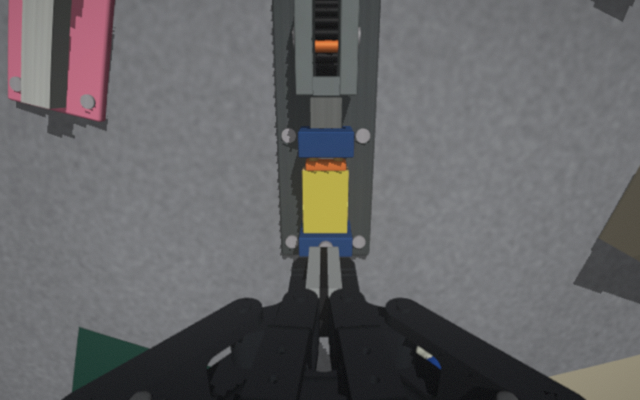

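View pics/top1.png

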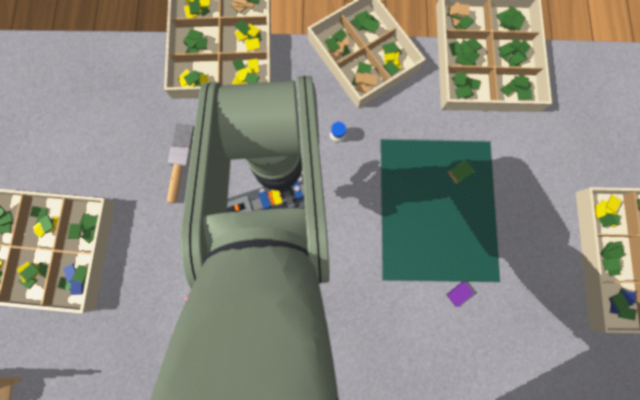

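Run:
```python
from h import *
ctrl.move_l(cl(-30,0,180),down(HD),vel=150); ctrl.hold(.3)
s=sensors.read_state(); print(s['t'],s['force']); ctrl.finish_job()
```

```text
30.4083 [-0.39391032  0.64756592  0.34705542]
the job is handed in; nothing more can be done
```

I placed the yellow base flat on the grey clamp's rail, released it, and then closed the jaw with two full strokes and two short nudges of the thumbwheel. I handed the job in at 30.4 s with the arm clear of everything.

- **Base:** in the last wrist picture it lies flush against the blue stop. Its upper face is at z ≈ 36 mm, which is right for lying flat on the rail.
- **Pad:** it is about 3.7 to 4.2 mm into its jaw, where 4 mm is half-way. The 3.7 and 3.8 readings come from the pad-to-jaw gaps, and the 4.2 from jaw travel.
- **Wheel press:** sampled readings stayed at or below 9.7 N. I read the force only between stroke segments, so brief peaks in between were not seen.
- **Sideways force:** up to 3.5 N acted across the wheel during the strokes, and I did not look into why.
- **Bystanders:** the green base, pot and brush look unmoved between the first and last top pictures. I compared these by eye and did not measure them.

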